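# Strip the feed roller from the dough drive and set it to dry

### The job

Clean-up time at the dough machine: slide the white flanged roller up and off the open end of the sloping drive shaft, then lower it (do not drop it) onto its side into the green drying cradle, so that it lies level on the two steel bars between the two cheeks. Let go of it there and keep clear of it; do not let the roller touch the worktop, and leave the other things on the table where they are.

Things in the scene. Friction and masses are not known exactly. Their poses are not given: they have to be found in the camera images.
- drive: Steel stand with a sloping blue gearmotor, fixed to the table; place and heading vary (within 26 degrees of +x). Origin on the table, straight below the centre of the roller while it is home on the shaft. x: the level heading towards which the shaft rises; z up. Base plate 200 x 100 x 10 mm, x = -185 to +15 mm. The motor, 68 mm in diameter, runs 120 mm down the slope behind the shaft's shoulder.
- shaft: Steel shaft of 16 mm diameter on the drive. z runs along it to the open end, rising 38 degrees above level towards the drive's +x; y is level. Origin on its axis, 131 mm above the table, at the face of the 66 mm round shoulder that is its fixed end; the open, chamfered end is at z = 90 mm. Nothing retains the roller: it slides freely, with 2 mm of play all round.
- roller: White plastic bobbin, 60 mm long, about 160 g, at the start on the shaft against the shoulder. Origin at its centre (30 mm up the shaft, 150 mm above the table); z along its 20 mm bore. Two flanges, 72 mm in diameter, 8 mm thick, at z = +-22 to +-30 mm; between them a barrel of 40 mm diameter, 44 mm long, to grip square to the bore. Either end may point either way in the cradle.
- cradle: Green cradle fixed to the table; its yaw is within 29 degrees of 0. Origin at the centre of its underside; x: the line of the seated roller's bore. Base 120 x 110 x 12 mm. Two 10 mm steel bars along x at y = +-28 mm, axes 30 mm up, carry the flanges. Cheeks 92 mm long (y), 52 mm high, inner faces at x = +-35 mm (5 mm play each end). Seated roller's centre: x = 0, y = 0, 60 mm up.
- spare_roller: Bystander: blue roller of the same size, standing on one flange; origin at the centre of its underside.
- wrench: Bystander: flat steel wrench, 180 mm long, lying between drive and cradle; origin at its centre, on the table.
- bottle: Bystander: yellow bottle with red cap, 56 mm in diameter, 170 mm tall; origin at the centre of its underside.
- bowl: Bystander: steel bowl, 150 mm wide, 65 mm tall; origin at the centre of its underside.
- brush: Bystander: brush with red handle, 200 mm long, lying; origin at its centre, on the table.
- jar: Bystander: amber jar with steel lid, 72 mm in diameter, 100 mm tall; origin at the centre of its underside.
- cup: Bystander: clear plastic cup, 76 mm wide, 85 mm tall; origin at the centre of its underside.
There are look-alikes about, which are no part of the job. Several things have the shape of the cradle; the one meant has the colours described above.

How it is judged:
On the way, in this order (a step that is already met when the one before it is completed fails the run):
1. the roller is held in the fingers, wholly past the open end of the shaft (distance between roller and shaft above 0.124 m and contact force between the fingers and roller above 1 N), for 0.1 s.
2. the roller is lowered into the cradle while still held (z of roller in the frame of cradle below 0.072 m and horizontal distance between roller and cradle below 0.012 m and contact force between the fingers and roller above 1 N), for 0.05 s.
At the end, for the whole second after the job is handed in: The roller lies on the cradle's two bars between the cheeks: its centre within 8 mm along and 5 mm across of the cradle's centre and 56 to 64 mm above the table, its bore within 0.15 rad of the cradle's x axis; released and at rest (z of roller in the frame of cradle between 0.056 and 0.064 m and x of roller in the frame of cradle between -0.008 and 0.008 m and y of roller in the frame of cradle between -0.005 and 0.005 m and angle between the z axis of roller and the x axis of cradle, either way round below 0.15 rad and contact force between the fingers and roller below 0.1 N and linear speed of roller below 0.02 m/s); the robot touches nothing.
It fails at once if the roller touches the worktop (its centre comes below 50 mm) (height (world z) of roller below 0.05 m).
It fails at once if a bystander is moved by more than 30 mm (distance of any of spare_roller, wrench, bottle, bowl, brush, jar, cup from where it was at the start of the episode above 0.03 m).
It also fails if it takes over 43 s, if anything falls off the work surface, if the arm or the gripper's body presses on something with over 40 N, if the wrist force passes 120 N, or if a joint passes its speed limit or range.

### The arm

A 6-joint arm with a two-finger parallel gripper is mounted at the origin on the work surface. World frame = base frame: x ahead of the robot, y to its left, z up, the work surface at z = 0. Lengths are in m, angles in rad, forces in N, time in s.
With the tool pointing down it reaches from about 0.375 to 0.9 m from the base axis. Payload 3.1 kg.
Tool frame: the origin (TCP) lies between the finger pads; the fingertips stand 22 mm ahead of it and the grasp point (between the pads) lies 3 mm ahead of it (tips_ahead is the distance from the TCP to the fingertips, in m); y points along the fingers, x is the direction in which the jaws open and shut, and the axes are right-handed (so a half turn about y gives the same grasp; the last joint's range is limited). The gripper opens to 85 mm and grips with 20 to 120 N. Pads are 22 mm wide; open, the fingers measure 114 mm over their backs; the gripper's body (76 mm by 85 mm) begins 54 mm behind the grasp point. The pads swing forward as they close: fully open they stand 13 mm farther back than shut.
Start: joints at [-1.522, 0.527, 1.433, -0, 1.181, -0.178], TCP at [0.141, -0.609, 0.253] pointing down, gripper open.
Joint ranges: [-3.08, 3.08], [-0.75, 2.2], [0.22, 2.44], [-1.43, 4.57], [0, 2.65], [-2.85, 2.85]. Speed limits (rad/s): [2.79, 2.79, 3.14, 3.14, 3.14, 3.14].

### API

Orientations are given as a unit quaternion [x, y, z, w].
In Python, from rig import get_state, camera, sign_off, tips_ahead gives the robot as it stands. The module is installed in compiled form; this text tells all that it offers.
- The arm moves only by the tool move_arm, never from a script. Its argument "motion" is a list that holds one entry, the list of rows, each a list of 7 numbers: the turn, a rotation vector about the tool's x, y, z in rad, then the shift along the tool's x, y, z in cm, then the finger opening in cm, from 0 to 8.54. In form: [[[ax, ay, az, tx, ty, tz, jaw], ...]]. A call has exactly 10 rows; each row shifts and turns the commanded pose from where the row before left it, along the tool's axes as they then stand; what a row does not reach is not made up. A row lasts 1/12 s, in which the tool goes at most 41.7 mm and 7.16 degrees, less where a joint would pass 70% of its speed; a pose out of reach is approached as far as the arm can. A call with a gripper value outside its range is refused whole. The fingers move at their own pace and stop on an object; the grip force is fixed at half the most. Time passes only in rows, so rows that do not move let the fingers close, or fill a call up. It gives the time, the measured TCP pose, the force and the opening at its end, in the units of the state.
- get_state(): the state, without advancing time (a new reading comes with each control period).
- camera(name): name is "scene" or "side" or "wrist"; returns a dict with "color" (420x560x3 uint8, red, green, blue), "fx", "fy", "cx", "cy" (pixels), "pose" (4x4, takes a point from camera to world coordinates); the wrist camera has in their place "tool_from_camera" (4x4, takes a point from camera to tool coordinates, whose origin is the TCP and whose axes are the tool frame's). Camera axes: x right, y up, looking along -z (the intrinsics and any distortion apply to the point x, -y, -z); pixel columns grow to the right and rows downward; lengths in m; the calibration is good to about 2 mm. A picture is of the moment at which its call begins: read the wrist's pose just before it. There is no depth.
- sign_off(): hands the job in, once; it reports no verdict.
The state is a dict: "t": time; "joints": joint angles; "qvel": joint speeds; "joint_torque": joint torques, N m; "ee_pos": TCP position; "orientation": TCP orientation; "contact_force": force on the tool from outside, world axes, zero at the start; "moment": the same for the moment, N m; "finger_gap": finger opening in m.
Only numpy, scipy, OpenCV 4.12 (cv2) and the standard library are available. Lean on these libraries where they do the work, as an engineer would, in place of code of your own. Each camera call takes 0.05 s, during which the arm holds its last target.

## Working session

There is one attempt and no reset: what is moved stays moved. The work goes in short steps, Python scripts to look and compute and a tool call to move; the robot and the scene stay as the last step left them, time stands still between calls to the robot, and variables do not carry over. Pictures are saved under pics/ and viewed, and the job is handed in when it is done.

Besides the shell and the picture viewer there is one more tool, called after "Request:" as name([rows], argument=value, ...), one row to a line, values as JSON. move_arm: Moves the arm, as the interface text tells. Its arguments: {"type":"object","properties":{"motion":{"type":"array"}},"required":["motion"]}

```bash
mkdir -p pics
python3 - <<'E'
from rig import *
import cv2,json,numpy as np
np.set_printoptions(precision=4,suppress=True)
s=get_state();print(s, tips_ahead)
for n in ["scene","side","wrist"]:
    c=camera(n);cv2.imwrite(f"pics/{n}0.png",c["color"][:,:,::-1])
    print(n,{k:(v if k!="color" else 0) for k,v in c.items()})
E
```

```text
{'t': 0.0, 'joints': array([-1.5215,  0.5285,  1.4339,  0.    ,  1.1814, -0.1785]), 'qvel': array([ 0.0003, -0.0021,  0.0004,  0.0001, -0.0011,  0.0012]), 'joint_torque': array([ -0.0001, -44.2353, -17.8026,  -0.0004,   0.0085,   0.    ]), 'ee_pos': array([ 0.1411, -0.6082,  0.2523]), 'orientation': array([-0.553 ,  0.4405, -0.4394,  0.5542]), 'contact_force': array([-0.6084, -0.7496,  0.3885]), 'moment': array([ 0.0168, -0.0158, -0.0192]), 'finger_gap': 0.08567592048376108} 0.022
scene {'color': 0, 'fx': 432.96658859482915, 'fy': 432.96658859482915, 'cx': 281.03320098983994, 'cy': 209.39185018103083, 'pose': array([[-0.4584, -0.5396,  0.7062,  1.3575],
       [ 0.8885, -0.2608,  0.3775,  0.4461],
       [-0.0196,  0.8005,  0.599 ,  0.8156],
       [ 0.    ,  0.    ,  0.    ,  1.    ]])}
side {'color': 0, 'fx': 441.04175093986925, 'fy': 441.04175093986925, 'cx': 273.60317457627394, 'cy': 211.38806851292904, 'pose': array([[-0.8148,  0.2966, -0.4981, -0.0154],
       [-0.5795, -0.4407,  0.6855,  0.7756],
       [-0.0162,  0.8472,  0.531 ,  0.7225],
       [ 0.    ,  0.    ,  0.    ,  1.    ]])}
wrist {'color': 0, 'fx': 295.2512403047691, 'fy': 295.2512403047691, 'cx': 279.6197281116964, 'cy': 205.56471914238227, 'tool_from_camera': array([[ 1.    ,  0.0002, -0.0003,  0.0015],
       [-0.0003,  0.3229, -0.9464, -0.1207],
       [-0.0001,  0.9464,  0.3229,  0.0841],
       [ 0.    ,  0.    ,  0.    ,  1.    ]])}
```

View pics/scene0.png

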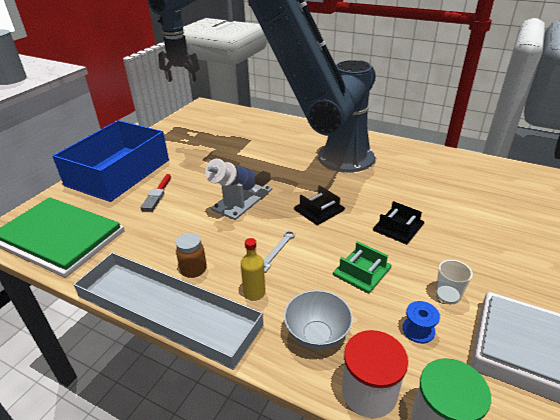

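View pics/side0.png

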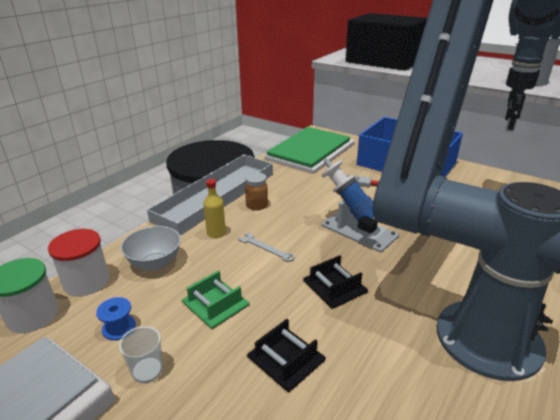

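View pics/wrist0.png

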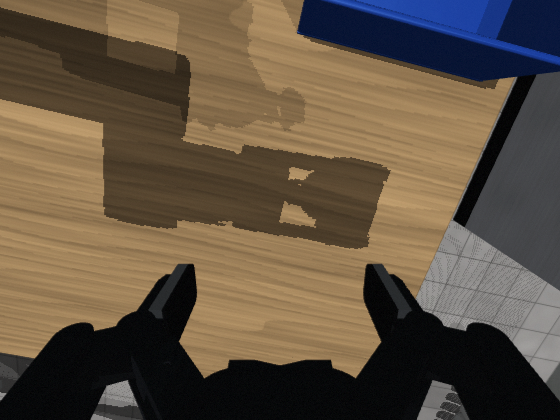

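Scene view: the drive with the white roller is at (240,185). Three things have the cradle's shape: green (363,266), black (320,205) and black (400,221). Only the green one fits the description. I'll confirm it with enlarged crops.

Run:
```python
import cv2,numpy as np
a=cv2.imread("pics/scene0.png");b=cv2.imread("pics/side0.png")
def crop(im,x,y,w,h,s,n): cv2.imwrite(n,cv2.resize(im[y:y+h,x:x+w],None,fx=s,fy=s,interpolation=cv2.INTER_CUBIC))
crop(a,325,235,75,60,10,"pics/c_cr.png")
crop(a,195,145,90,75,8,"pics/c_dr.png")
crop(b,175,265,80,60,10,"pics/s_cr.png")
crop(b,310,150,100,100,6,"pics/s_dr.png")
```

```text
(no output)
```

View pics/c_cr.png

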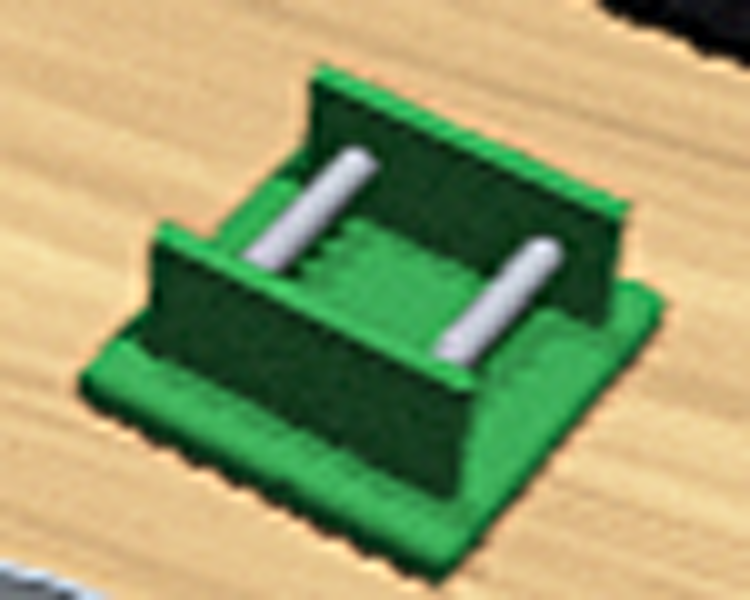

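View pics/c_dr.png

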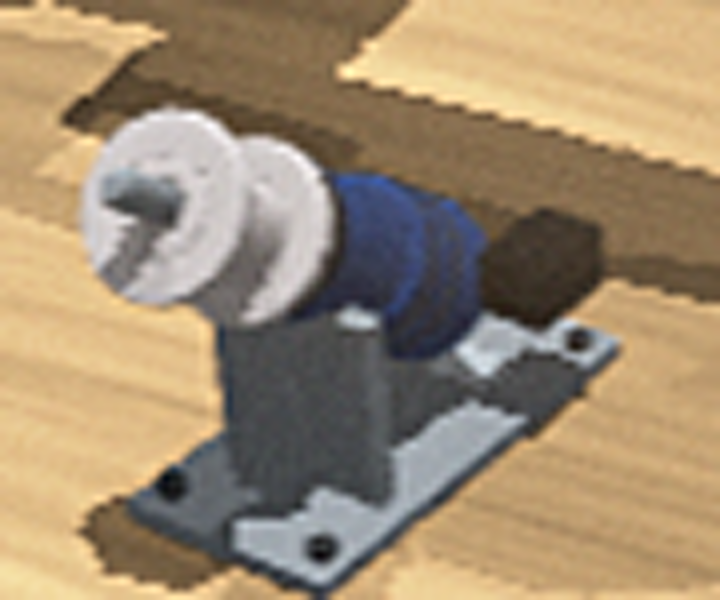

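View pics/s_cr.png

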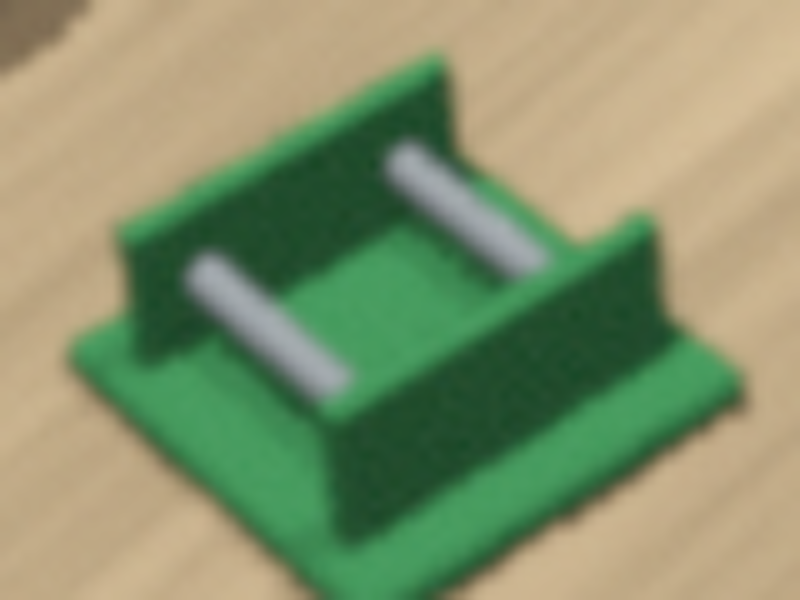

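View pics/s_dr.png

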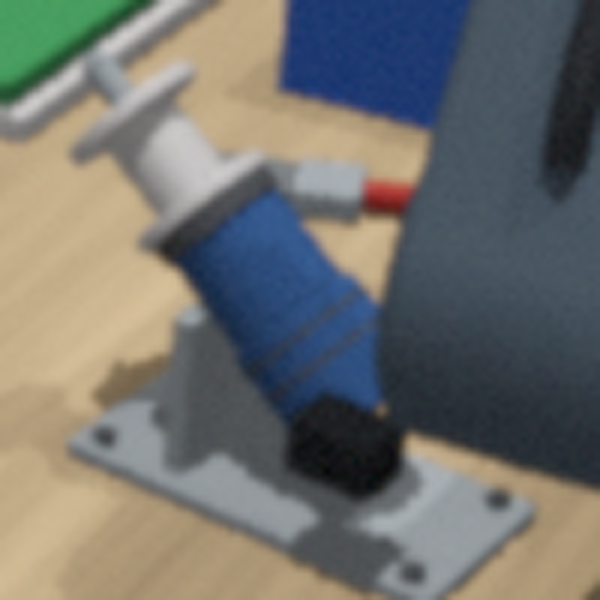

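```bash
cat > h.py <<'E'
import numpy as np, cv2
from scipy.optimize import least_squares
from scipy.spatial.transform import Rotation as R
np.set_printoptions(precision=4,suppress=True)
SC=dict(f=432.96658859482915,c=(281.03320098983994,209.39185018103083),T=np.array([[-0.4584,-0.5396,0.7062,1.3575],[0.8885,-0.2608,0.3775,0.4461],[-0.0196,0.8005,0.599,0.8156],[0,0,0,1]]))
SD=dict(f=441.04175093986925,c=(273.60317457627394,211.38806851292904),T=np.array([[-0.8148,0.2966,-0.4981,-0.0154],[-0.5795,-0.4407,0.6855,0.7756],[-0.0162,0.8472,0.531,0.7225],[0,0,0,1]]))
def proj(cam,P):
    T=cam['T'];p=(np.atleast_2d(P)-T[:3,3])@T[:3,:3]
    return np.c_[cam['f']*p[:,0]/-p[:,2]+cam['c'][0],cam['f']*p[:,1]/p[:,2]+cam['c'][1]]
def loc2w(q,L):
    c,s=np.cos(q[2]),np.sin(q[2]);L=np.atleast_2d(L)
    return np.c_[q[0]+c*L[:,0]-s*L[:,1],q[1]+s*L[:,0]+c*L[:,1],L[:,2]]
def fit(obs,q0):
    f=lambda q:np.concatenate([(proj(c,loc2w(q,np.array(L)/1e3))-p).ravel() for c,L,p in obs])
    r=least_squares(f,q0,loss='soft_l1');
    print(r.x,np.degrees(r.x[2]))
    for o,e in zip(obs,f(r.x).reshape(-1,2)):print(o[1],e)
    return r.x
E
python3 - <<'E'
from h import *
a=lambda x,y:np.array([325+(x+.5)/10-.5,235+(y+.5)/10-.5])
b=lambda x,y:np.array([175+(x+.5)/10-.5,265+(y+.5)/10-.5])
obs=[(SC,(-35,-28,30),a(360,160)),(SC,(-35,28,30),a(545,250)),(SC,(60,-55,12),a(83,375)),(SC,(60,55,12),a(440,560)),(SC,(-60,55,12),a(662,293)),
(SC,(-35,-46,52),a(318,85)),(SC,(-35,46,52),a(625,213)),
(SD,(35,28,30),b(205,272)),(SD,(35,-28,30),b(405,160)),(SD,(60,55,12),b(75,350)),(SD,(-60,-55,12),b(742,380)),(SD,(35,-46,52),b(437,72)),(SD,(35,46,52),b(125,240))]
fit(obs,[.65,.2,0])
a=lambda x,y:np.array([195+(x+.5)/8-.5,145+(y+.5)/8-.5])
b=lambda x,y:np.array([310+(x+.5)/6-.5,150+(y+.5)/6-.5])
c,s=np.cos(np.radians(38)),np.sin(np.radians(38))
sh=lambda z:(-30*1e0*c+z*c,0,131+z*s)
obs=[(SC,(15,-50,10),a(130,505)),(SC,(15,50,10),a(320,588)),(SC,(-185,50,10),a(620,345)),(SC,sh(90),a(108,183)),(SC,sh(60),a(162,207)),
(SD,(15,50,10),b(70,445)),(SD,(-185,-50,10),b(535,508)),(SD,sh(90),b(102,65)),(SD,sh(60),b(133,112)),(SD,sh(0),b(212,218))]
fit(obs,[.4,-.2,0])
E
```

```text
[ 0.542   0.2475 -0.2081] -11.922199814517345
(-35, -28, 30) [0.2602 0.0626]
(-35, 28, 30) [ 0.4438 -0.0057]
(60, -55, 12) [-0.7153 -1.1177]
(60, 55, 12) [0.872  0.0149]
(-60, 55, 12) [ 1.7618 -0.1137]
(-35, -46, 52) [-0.6657 -1.386 ]
(-35, 46, 52) [-0.2679  0.4019]
(35, 28, 30) [-0.3203  0.4371]
(35, -28, 30) [-0.5458  0.4382]
(60, 55, 12) [-2.2832 -1.3798]
(-60, -55, 12) [ 0.6038 -1.0539]
(35, -46, 52) [ 1.6135 -1.3533]
(35, 46, 52) [-0.1084  0.0933]
[ 0.4821 -0.2178 -0.1346] -7.71451776587978
(15, -50, 10) [-0.3    -1.3752]
(15, 50, 10) [ 0.3385 -0.9925]
(-185, 50, 10) [ 1.2704 -1.1878]
(np.float64(47.280645216403315), 0, np.float64(186.40953277930925)) [ 0.5016 -0.1822]
(np.float64(23.640322608201657), 0, np.float64(167.9396885195395)) [ 0.1479 -1.2494]
(15, 50, 10) [-0.7094 -1.0954]
(-185, -50, 10) [0.8001 0.0109]
(np.float64(47.280645216403315), 0, np.float64(186.40953277930925)) [-1.6117 -1.573 ]
(np.float64(23.640322608201657), 0, np.float64(167.9396885195395)) [-0.3546 -1.0234]
(np.float64(-23.640322608201657), 0, np.float64(131.0)) [-0.5472 -1.759 ]
```

```bash
cat >> h.py <<'E'
ROL=np.array([.482,-.218,.150]);PSI=-.1346
def Rz(a):return R.from_euler('z',a).as_matrix()
def target(psi,pitch,sgn):
    c,s=np.cos(pitch),np.sin(pitch)
    x=np.array([0,sgn,0.]);y=np.array([s,0,-c]);z=np.cross(x,y)
    return Rz(psi)@np.c_[x,y,z]
def delta(s,M,p):
    "rotvec (tool) and shift (tool, cm, current axes) from state to TCP p, orientation M"
    A=R.from_quat(s['orientation']).as_matrix()
    return R.from_matrix(A.T@M).as_rotvec(),A.T@(p-s['ee_pos'])*100
E
python3 - <<'E'
from h import *
from rig import *
s=get_state();A=R.from_quat(s['orientation']).as_matrix();print(A)
for g in(1,-1):print(g,delta(s,target(PSI,np.radians(38),g),ROL))
E
```

```text
[[ 0.2258 -0.0001  0.9742]
 [-0.9742  0.0017  0.2258]
 [-0.0017 -1.      0.0003]]
1 (array([-0.169 , -2.6424, -0.9098]), array([-30.3106,  10.3177,  42.0165]))
-1 (array([ 0.6558,  0.3484, -0.1218]), array([-30.3106,  10.3177,  42.0165]))
```

```bash
cat >> h.py <<'E'
def plan(s,M,p,n=10):
    A=R.from_quat(s['orientation']).as_matrix()
    r=R.from_matrix(A.T@M).as_rotvec()/n
    S=sum(A@R.from_rotvec(r*(i+.5)).as_matrix() for i in range(n))
    t=np.linalg.solve(S,np.asarray(p)-s['ee_pos'])*100
    print("row x%d:"%n,np.round(r,4),np.round(t,3));return r,t
E
python3 - <<'E'
from h import *
from rig import *
s=get_state();M=target(PSI,np.radians(38),-1)
plan(s,M,ROL-M[:,1]*.16+[0,0,.03],20)
E
```

```text
row x20: [ 0.0328  0.0174 -0.0061] [-1.958  0.142  1.369]
```

Request:
move_arm([
  [[0.033,0.0175,-0.006,-1.96,0.14,1.37,8.5],[0.033,0.0175,-0.006,-1.96,0.14,1.37,8.5],[0.033,0.0175,-0.006,-1.96,0.14,1.37,8.5],[0.033,0.0175,-0.006,-1.96,0.14,1.37,8.5],[0.033,0.0175,-0.006,-1.96,0.14,1.37,8.5],[0.033,0.0175,-0.006,-1.96,0.14,1.37,8.5],[0.033,0.0175,-0.006,-1.96,0.14,1.37,8.5],[0.033,0.0175,-0.006,-1.96,0.14,1.37,8.5],[0.033,0.0175,-0.006,-1.96,0.14,1.37,8.5],[0.033,0.0175,-0.006,-1.96,0.14,1.37,8.5]],
])

```text
t: 0.98
ee_pos: [0.2481, -0.3937, 0.2562]
orientation: [-0.427, 0.392, -0.569, 0.583]
contact_force: [0.1, 0.2, -1.1]
finger_gap: 0.0851
```

Request:
move_arm([
  [[0.033,0.0175,-0.006,-1.96,0.14,1.37,8.5],[0.033,0.0175,-0.006,-1.96,0.14,1.37,8.5],[0.033,0.0175,-0.006,-1.96,0.14,1.37,8.5],[0.033,0.0175,-0.006,-1.96,0.14,1.37,8.5],[0.033,0.0175,-0.006,-1.96,0.14,1.37,8.5],[0.033,0.0175,-0.006,-1.96,0.14,1.37,8.5],[0.033,0.0175,-0.006,-1.96,0.14,1.37,8.5],[0.033,0.0175,-0.006,-1.96,0.14,1.37,8.5],[0.033,0.0175,-0.006,-1.96,0.14,1.37,8.5],[0.033,0.0175,-0.006,-1.96,0.14,1.37,8.5]],
])

```text
t: 1.82
ee_pos: [0.3821, -0.2018, 0.3035]
orientation: [0.286, -0.329, 0.678, -0.592]
contact_force: [0.5, 0.5, 0.5]
finger_gap: 0.085
```

Run:
```python
from h import *
from rig import *
s=get_state();c=camera("wrist");cv2.imwrite("pics/w1.png",c["color"][:,:,::-1])
np.savez("w1.npz",p=s['ee_pos'],q=s['orientation'])
print(s['joints'],s['ee_pos'],R.from_quat(s['orientation']).as_matrix())
M=target(PSI,np.radians(38),-1);print(M)
print(ROL-M[:,1]*.16+[0,0,.03])
```

```text
[-1.1078  0.0567  2.2257  0.9498  0.6817 -0.1091] [ 0.3821 -0.2018  0.3035] [[-0.1364  0.6142  0.7773]
 [-0.9907 -0.0831 -0.1082]
 [-0.0019 -0.7848  0.6198]]
[[-0.1342  0.6101  0.7809]
 [-0.991  -0.0826 -0.1057]
 [ 0.     -0.788   0.6157]]
[ 0.3844 -0.2048  0.3061]
```

View pics/w1.png

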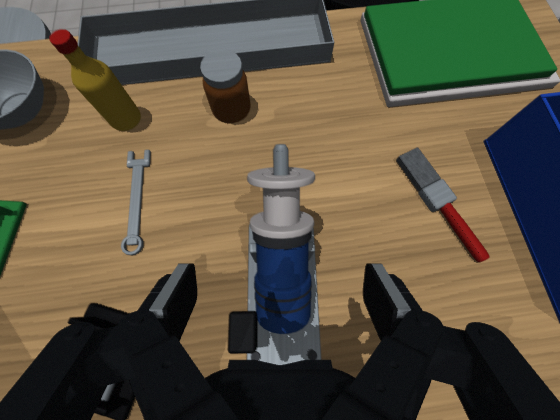

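```bash
cat >> h.py <<'E'
TFC=np.array([[1,0.0002,-0.0003,0.0015],[-0.0003,0.3229,-0.9464,-0.1207],[-0.0001,0.9464,0.3229,0.0841],[0,0,0,1]])
def wcam(p,q):
    T=np.eye(4);T[:3,:3]=R.from_quat(q).as_matrix();T[:3,3]=p
    return dict(f=295.2512403047691,c=(279.6197281116964,205.56471914238227),T=T@TFC)
E
python3 - <<'E'
from h import *
z=np.load("w1.npz");W=wcam(z['p'],z['q'])
d=target(PSI,np.radians(38),-1)[:,2]
for k in(-.03,-.022,.022,.03,.06):print(k,proj(W,ROL+k*d))
print(proj(W,loc2w([*ROL[:2],PSI],np.array([[15,50,10],[15,-50,10]])/1e3)))
im=cv2.imread("pics/w1.png");cv2.imwrite("pics/w1c.png",cv2.resize(im[130:270,210:350],None,fx=4.2,fy=4.2,interpolation=cv2.INTER_CUBIC))
E
```

```text
-0.03 [[280.7271 227.8209]]
-0.022 [[280.7138 221.141 ]]
0.022 [[280.6369 182.4598]]
0.03 [[280.6221 175.0521]]
0.06 [[280.5647 146.1573]]
[[248.1757 224.3289]
 [312.8147 224.1424]]
```

View pics/w1c.png

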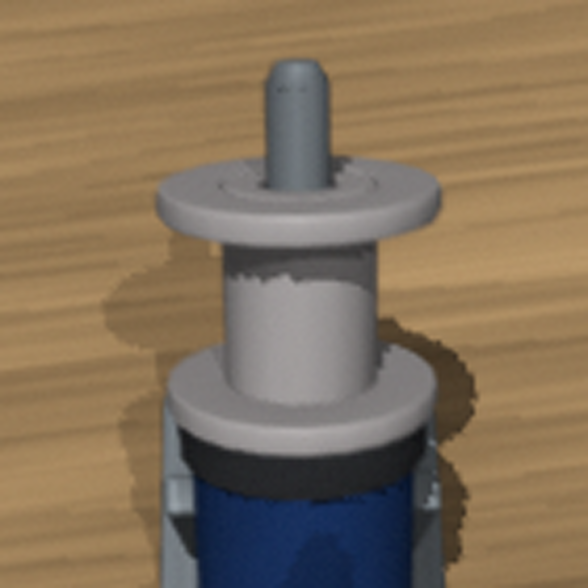

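Run:
```python
from h import *
from rig import *
s=get_state();M=target(PSI,np.radians(38),-1);print(s['ee_pos'])
plan(s,M,ROL-M[:,1]*.06,5)
s['ee_pos']=ROL-M[:,1]*.06;s['orientation']=R.from_matrix(M).as_quat()
plan(s,M,ROL-M[:,1]*.003,5)
```

```text
[ 0.3826 -0.1973  0.3036]
row x5: [-0.0013 -0.0005 -0.0012] [ 0.151  2.466 -0.302]
row x5: [ 0.  0. -0.] [-0.    1.14  0.  ]
```

Request:
move_arm([
  [[0,0,-0.001,0.15,2.47,-0.3,8.5],[0,0,-0.001,0.15,2.47,-0.3,8.5],[0,0,-0.001,0.15,2.47,-0.3,8.5],[0,0,-0.001,0.15,2.47,-0.3,8.5],[0,0,-0.001,0.15,2.47,-0.3,8.5],[0,0,0,0,0,0,8.5],[0,0,0,0,0,0,8.5],[0,0,0,0,0,0,8.5],[0,0,0,0,0,0,8.5],[0,0,0,0,0,0,8.5]],
])

```text
t: 2.7
ee_pos: [0.4446, -0.2193, 0.1984]
orientation: [0.288, -0.327, 0.68, -0.59]
contact_force: [-0.7, -0.7, 0.3]
finger_gap: 0.0846
```

Run:
```python
from h import *
from rig import *
s=get_state();c=camera("wrist");im=c["color"][:,:,::-1];cv2.imwrite("pics/w2.png",im)
M=target(PSI,np.radians(38),-1)
print(s['joints'],s['ee_pos'],s['contact_force']);plan(s,M,ROL-M[:,1]*.003,5)
W=wcam(s['ee_pos'],s['orientation'])
d=M[:,2]
for k in(-.03,-.022,0,.022,.03,.06):print(k,proj(W,ROL+k*d))
```

```text
[-0.9491  0.4114  2.2397  1.5929  0.4634 -0.716 ] [ 0.4446 -0.2193  0.1984] [-0.732  -0.7031  0.2846]
row x5: [-0.0012 -0.0001  0.0013] [-0.129  1.157 -0.019]
-0.03 [[268.0621 276.9535]]
-0.022 [[267.914  266.9736]]
0 [[267.4873 238.2176]]
0.022 [[267.0296 207.3734]]
0.03 [[266.8549 195.5946]]
0.06 [[266.1556 148.4684]]
```

View pics/w2.png

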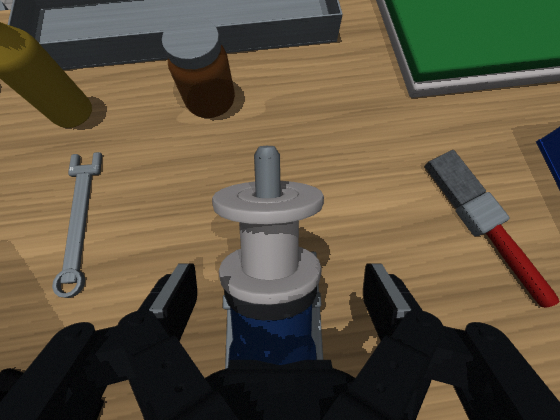

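Run:
```python
from h import *
im=cv2.imread("pics/w2.png");cv2.imwrite("pics/w2c.png",cv2.resize(im[140:340,200:340],None,fx=4,fy=3,interpolation=cv2.INTER_CUBIC))
```

```text
(no output)
```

View pics/w2c.png

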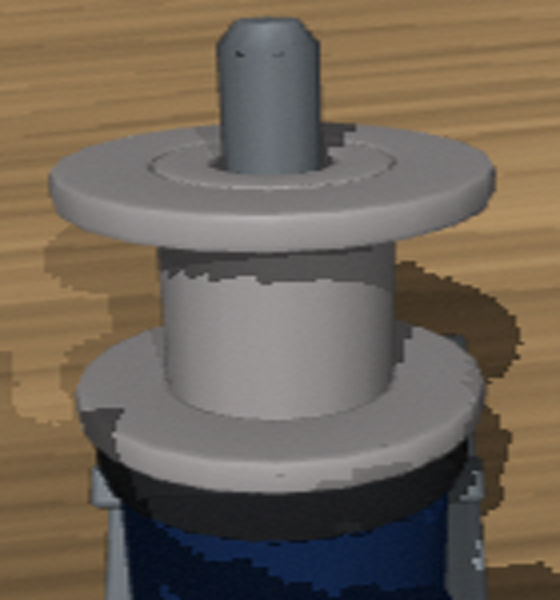

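```bash
sed -i 's/^ROL=.*/ROL=np.array([.4819,-.2188,.150]);PSI=-.125/' h.py
python3 - <<'E'
from h import *
from rig import *
s=get_state();M=target(PSI,np.radians(38),-1)
print(s['ee_pos']);plan(s,M,ROL-M[:,1]*.003,5)
E
```

```text
[ 0.4447 -0.2193  0.1984]
row x5: [-0.0012 -0.0016  0.0025] [-0.111  1.156 -0.019]
```

Request:
move_arm([
  [[-0.003,-0.004,0.006,-0.27,0,-0.05,8.5],[-0.003,-0.004,0.006,-0.28,0,-0.05,8.5],[0,0,0,0,0.9,0,8.5],[0,0,0,0,0.9,0,8.5],[0,0,0,0,1,0,8.5],[0,0,0,0,1,0,8.5],[0,0,0,0,1,0,8.5],[0,0,0,0,0.98,0,8.5],[0,0,0,0,0,0,8.5],[0,0,0,0,0,0,8.5]],
])

```text
t: 3.58
ee_pos: [0.4801, -0.2175, 0.1506]
orientation: [0.29, -0.33, 0.673, -0.595]
contact_force: [-0.8, -0.0, -0.2]
finger_gap: 0.0848
```

Run:
```python
from h import *
from rig import *
s=get_state();c=camera("wrist");im=c["color"][:,:,::-1];cv2.imwrite("pics/w3.png",im)
M=target(PSI,np.radians(38),-1)
print(s['joints'],s['ee_pos'],s['contact_force']);plan(s,M,ROL-M[:,1]*.003,1)
W=wcam(s['ee_pos'],s['orientation'])
d=M[:,2]
for k in(-.03,-.022,0,.022,.03,.06):print(k,proj(W,ROL+k*d))
```

```text
[-0.8675  0.557   2.1986  1.8516  0.4486 -0.9367] [ 0.4801 -0.2175  0.1506] [-0.8056 -0.     -0.1536]
row x1: [ 0.0024 -0.0007 -0.0024] [ 0.104 -0.128  0.118]
-0.03 [[278.7325 335.9862]]
-0.022 [[278.7038 323.339 ]]
0 [[278.6196 286.1804]]
0.022 [[278.5265 245.0973]]
0.03 [[278.4902 229.0613]]
0.06 [[278.3403 162.8905]]
```

View pics/w3.png

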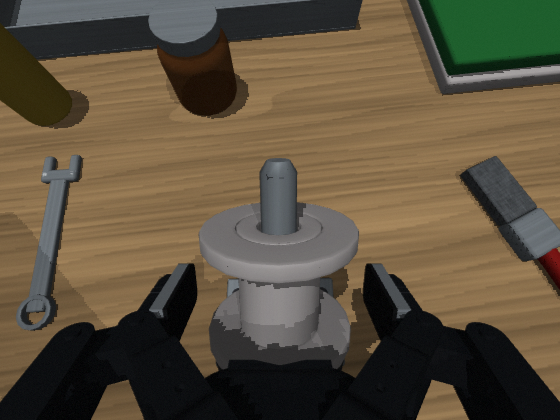

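Request:
move_arm([
  [[0,0,0,0,-0.1,0.1,8.5],[0,0,0,0,0,0,6],[0,0,0,0,0,0,3],[0,0,0,0,0,0,3],[0,0,0,0,0,0,3],[0,0,0,0,0,0,3],[0,0,0,0,0,0,3],[0,0,0,0,0,0,3],[0,0,0,0,0,0,3],[0,0,0,0,0,0,3]],
])

```text
t: 4.47
ee_pos: [0.48, -0.2179, 0.1527]
orientation: [0.29, -0.33, 0.674, -0.595]
contact_force: [-3.7, -0.1, 6.6]
finger_gap: 0.0386
```

Run:
```python
from h import *
from rig import *
s=get_state();c=camera("wrist");im=c["color"][:,:,::-1];cv2.imwrite("pics/w4.png",im)
M=target(PSI,np.radians(38),-1)
print(s['joints'],s['ee_pos'],s['contact_force'],s['moment'],s['finger_gap']);plan(s,M,ROL-M[:,1]*.003,1)
A=R.from_quat(s['orientation']).as_matrix();print(A.T@s['contact_force'],A.T@M[:,2])
```

```text
[-0.868   0.5516  2.198   1.8432  0.4472 -0.9268] [ 0.48   -0.2179  0.1527] [-3.7215 -0.0764  6.6113] [-0.0822  0.1921  0.0175] 0.03860448901683674
row x1: [ 0.0013 -0.001  -0.0009] [ 0.063  0.038 -0.008]
[ 0.5319 -7.4793  1.1586] [-0.001  -0.0013  1.    ]
```

View pics/w4.png

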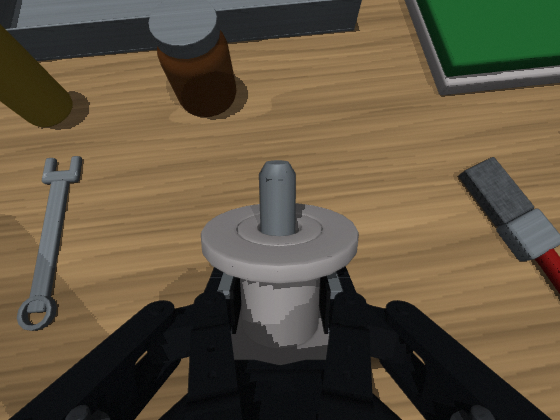

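Request:
move_arm([
  [[0,0,0,0,-0.1,0,3],[0,0,0,0,0,0.2,3],[0,0,0,0,0,0.3,3],[0,0,0,0,0,0.3,3],[0,0,0,0,0,0.3,3],[0,0,0,0,0,0.3,3],[0,0,0,0,0,0.3,3],[0,0,0,0,0,0.3,3],[0,0,0,0,0,0,3],[0,0,0,0,0,0,3]],
])

```text
t: 5.35
ee_pos: [0.4955, -0.2198, 0.1654]
orientation: [0.29, -0.33, 0.673, -0.595]
contact_force: [-0.3, -0.3, -1.7]
finger_gap: 0.0386
```

Run:
```python
from h import *
from rig import *
s=get_state();c=camera("wrist");im=c["color"][:,:,::-1];cv2.imwrite("pics/w5.png",im)
M=target(PSI,np.radians(38),-1)
print(s['ee_pos'],s['contact_force'],s['moment'],s['finger_gap']);plan(s,M,ROL-M[:,1]*.003,1)
A=R.from_quat(s['orientation']).as_matrix();print(A.T@s['contact_force'])
```

```text
[ 0.4955 -0.2198  0.1654] [-0.298  -0.2861 -1.7352] [ 0.0476  0.4848 -0.0138] 0.03858295661297978
row x1: [ 0.0017 -0.0004 -0.0014] [ 0.073  0.077 -2.017]
[ 0.3233  1.209  -1.2709]
```

View pics/w5.png

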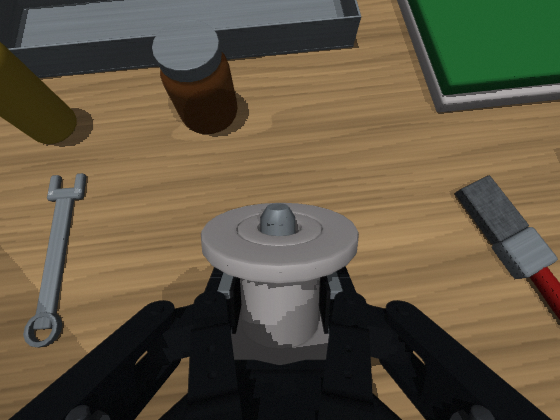

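Request:
move_arm([
  [[0,0,0,0,0,0.5,3],[0,0,0,0,0,0.5,3],[0,0,0,0,0,0.5,3],[0,0,0,0,0,0.5,3],[0,0,0,0,0,0.5,3],[0,0,0,0,0,0.5,3],[0,0,0,0,0,0.5,3],[0,0,0,0,0,0.5,3],[0,0,0,0,0,0,3],[0,0,0,0,0,0,3]],
])

```text
t: 6.23
ee_pos: [0.5265, -0.2236, 0.1897]
orientation: [0.29, -0.33, 0.673, -0.595]
contact_force: [0.6, 0.4, -1.2]
finger_gap: 0.0385
```

Run:
```python
from h import *
from rig import *
s=get_state()
M=target(PSI,np.radians(38),-1)
print(s['ee_pos'],s['contact_force'],s['moment'],s['finger_gap']);plan(s,M,ROL+.11*M[:,2]-M[:,1]*.003,1)
A=R.from_quat(s['orientation']).as_matrix();print(A.T@s['contact_force'])
```

```text
[ 0.5265 -0.2236  0.1897] [ 0.6499  0.3662 -1.238 ] [ 0.0674  0.3989 -0.0085] 0.038490567728315155
row x1: [ 0.0021 -0.0007 -0.0018] [0.082 0.062 5.028]
[-0.4417  1.3459 -0.2874]
```

Request:
move_arm([
  [[0,0,0,0.02,0,0.5,3],[0,0,0,0.01,0,0.5,3],[0,0,0,0,0,0.5,3],[0,0,0,0,0,0.5,3],[0,0,0,0,0,0.5,3],[0,0,0,0,0,0.6,3],[0,0,0,0,0,0.7,3],[0,0,0,0,0,0.7,3],[0,0,0,0,0,0.5,3],[0,0,0,0,0,0,3]],
])

```text
t: 7.07
ee_pos: [0.5661, -0.2291, 0.2207]
orientation: [0.29, -0.33, 0.673, -0.595]
contact_force: [-0.2, 0.0, -1.5]
finger_gap: 0.0383
```

Run:
```python
from h import *
from rig import *
s=get_state()
for n in["wrist","scene"]:
  c=camera(n);cv2.imwrite(f"pics/{n}6.png",c["color"][:,:,::-1])
M=target(PSI,np.radians(38),-1)
print(s['ee_pos'],s['joints'],s['contact_force'],s['moment'],s['finger_gap']);plan(s,M,ROL+.11*M[:,2]-M[:,1]*.003,1)
```

```text
[ 0.5661 -0.2291  0.2207] [-0.7315  0.4503  1.9511  1.1443  0.3966 -0.0428] [-0.2191  0.0442 -1.4588] [ 0.0654  0.4146 -0.0074] 0.03833160396397943
row x1: [ 0.0013 -0.0005 -0.0017] [ 0.024  0.051 -0.037]
```

View pics/wrist6.png

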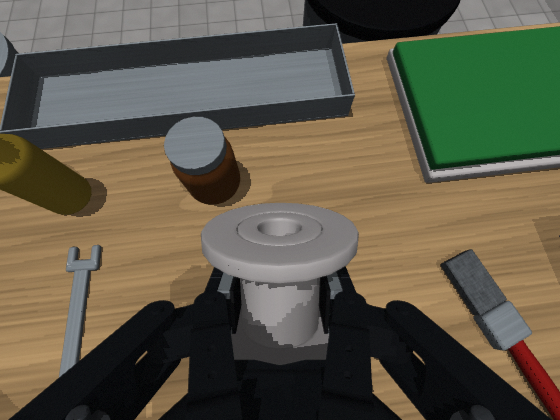

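View pics/scene6.png

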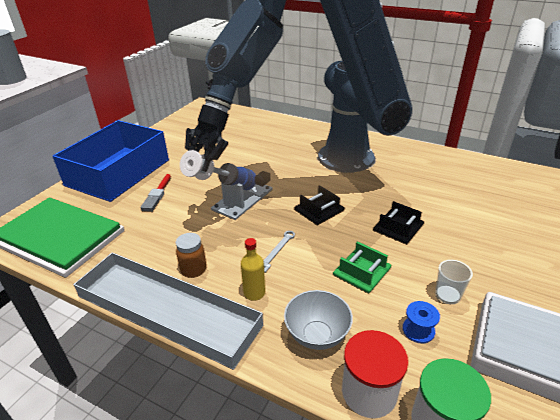

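```bash
cat >> h.py <<'E'
CR=np.array([.542,.2475]);CPSI=-.208
E
python3 - <<'E'
from h import *
from rig import *
s=get_state()
W=dict(f=295.25,c=(279.62,205.56),T=TFC)
for y in(.001,.003,.005):
  for z in(0,.002):print(y,z,"front face",proj(W,[0,y,z+.03]).round(1),"inner face",proj(W,[0,y,z+.022]).round(1))
# bottle approx: base pixel scene
for nm,px in(("bottle",(254,292)),("jar",(191,268)),("wrench",(275,252))):
  T=SC['T'];v=T[:3,:3]@np.array([(px[0]-SC['c'][0])/SC['f'],-(px[1]-SC['c'][1])/SC['f'],-1]);print(nm,T[:3,3]-v*T[2,3]/v[2])
plan(s,target(CPSI,0,-1),[*CR,.27],20)
im=cv2.imread("pics/wrist6.png");cv2.imwrite("pics/w6c.png",cv2.resize(im[195:355,190:370],None,fx=4,fy=3.7,interpolation=cv2.INTER_CUBIC))
E
```

```text
0.001 0 front face [[276.2 232.1]] inner face [[276.3 248.1]]
0.001 0.002 front face [[276.2 228. ]] inner face [[276.3 244.1]]
0.003 0 front face [[276.3 230.3]] inner face [[276.3 246.1]]
0.003 0.002 front face [[276.2 226.2]] inner face [[276.3 242.2]]
0.005 0 front face [[276.3 228.5]] inner face [[276.4 244.2]]
0.005 0.002 front face [[276.3 224.5]] inner face [[276.4 240.3]]
bottle [ 0.733   0.0296 -0.    ]
jar [ 0.7338 -0.165   0.    ]
wrench [0.579  0.0076 0.    ]
row x20: [-0.033   0.004  -0.0015] [-2.332 -0.396 -0.412]
```

View pics/w6c.png

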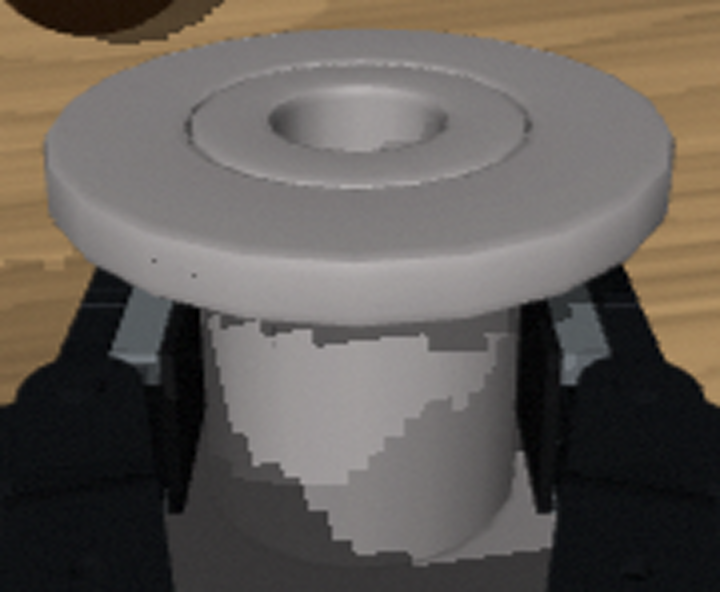

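Request:
move_arm([
  [[-0.033,0.004,-0.0015,-2.33,-0.4,-0.41,3],[-0.033,0.004,-0.0015,-2.33,-0.4,-0.41,3],[-0.033,0.004,-0.0015,-2.33,-0.4,-0.41,3],[-0.033,0.004,-0.0015,-2.33,-0.4,-0.41,3],[-0.033,0.004,-0.0015,-2.33,-0.4,-0.41,3],[-0.033,0.004,-0.0015,-2.33,-0.4,-0.41,3],[-0.033,0.004,-0.0015,-2.33,-0.4,-0.41,3],[-0.033,0.004,-0.0015,-2.33,-0.4,-0.41,3],[-0.033,0.004,-0.0015,-2.33,-0.4,-0.41,3],[-0.033,0.004,-0.0015,-2.33,-0.4,-0.41,3]],
])

```text
t: 8.0
ee_pos: [0.5431, 0.0072, 0.2354]
orientation: [0.373, -0.446, 0.62, -0.528]
contact_force: [0.7, -0.3, -1.3]
finger_gap: 0.0385
```

Run:
```python
from h import *
from rig import *
s=get_state();print(s['ee_pos'],s['joints'],s['finger_gap'])
plan(s,target(CPSI,0,-1),[*CR,.27],10)
```

```text
[0.5431 0.0072 0.2354] [-0.2029  0.3522  1.8814  0.0364  0.5779  1.5087] 0.03849999892510303
row x10: [-0.0331  0.004  -0.0015] [-2.361 -0.406 -0.399]
```

Request:
move_arm([
  [[-0.033,0.004,-0.0015,-2.36,-0.4,-0.4,3],[-0.033,0.004,-0.0015,-2.36,-0.4,-0.4,3],[-0.033,0.004,-0.0015,-2.36,-0.4,-0.4,3],[-0.033,0.004,-0.0015,-2.36,-0.4,-0.4,3],[-0.033,0.004,-0.0015,-2.36,-0.4,-0.4,3],[-0.033,0.004,-0.0015,-2.36,-0.4,-0.4,3],[-0.033,0.004,-0.0015,-2.36,-0.4,-0.4,3],[-0.033,0.004,-0.0015,-2.36,-0.4,-0.4,3],[-0.033,0.004,-0.0015,-2.36,-0.4,-0.4,3],[0,0,0,0,0,0,3]],
])

```text
t: 8.83
ee_pos: [0.5422, 0.226, 0.2654]
orientation: [0.437, -0.538, 0.557, -0.457]
contact_force: [0.8, 0.1, -2.1]
finger_gap: 0.0382
```

Request:
move_arm([
  [[-0.033,0.004,0,-1,0,0,3],[0,0,0,-1,0,0,3],[0,0,0,0,0,0,3],[0,0,0,0,0,0,3],[0,0,0,0,0,0,3],[0,0,0,0,0,0,3],[0,0,0,0,0,0,3],[0,0,0,0,0,0,3],[0,0,0,0,0,0,3],[0,0,0,0,0,0,3]],
])

```text
t: 9.67
ee_pos: [0.5458, 0.2417, 0.2655]
orientation: [0.444, -0.548, 0.55, -0.447]
contact_force: [0.0, 0.2, -1.2]
finger_gap: 0.0383
```

Run:
```python
from h import *
from rig import *
s=get_state();print(s['ee_pos'],s['joints'],s['finger_gap'])
for n in["wrist","scene","side"]:
  c=camera(n);cv2.imwrite(f"pics/{n}7.png",c["color"][:,:,::-1])
np.savez("w7.npz",p=s['ee_pos'],q=s['orientation'])
plan(s,target(CPSI,0,-1),[*CR,.27],1)
```

```text
[0.5458 0.2417 0.2655] [ 0.2301  0.4737  1.4959 -0.0008  1.1661  2.0091] 0.03826491494566794
row x1: [-0.0055  0.0001 -0.0018] [-0.495 -0.454 -0.487]
```

View pics/wrist7.png

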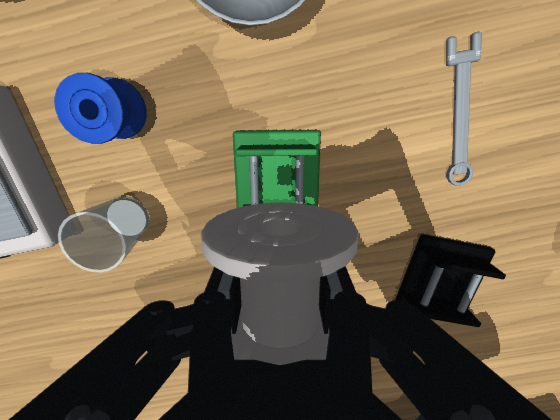

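View pics/side7.png

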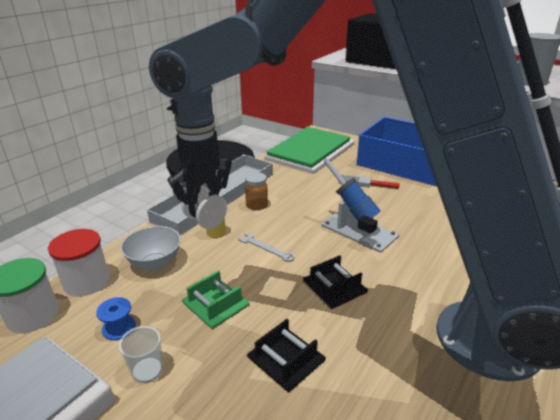

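```bash
sed -i 's/-0.0003,0.0015\]/-0.0003,0.0]/' h.py
python3 - <<'E'
from h import *
z=np.load("w7.npz");W=wcam(z['p'],z['q']);q=[*CR,CPSI]
for L in[(60,55,12),(60,-55,12),(35,46,52),(35,-46,52),(35,28,30),(35,-28,30),(0,28,30),(0,-28,30)]:print(L,proj(W,loc2w(q,np.array(L)/1e3))[0].round(1))
im=cv2.imread("pics/wrist7.png");cv2.imwrite("pics/w7c.png",cv2.resize(im[120:220,225:330],None,fx=6,fy=6,interpolation=cv2.INTER_CUBIC))
E
```

```text
(60, 55, 12) [231.3 130.8]
(60, -55, 12) [320.5 130.9]
(35, 46, 52) [234.9 156.3]
(35, -46, 52) [316.2 156.3]
(35, 28, 30) [252.5 153.4]
(35, -28, 30) [299.1 153.4]
(0, 28, 30) [253.3 181.7]
(0, -28, 30) [298.5 181.7]
```

View pics/w7c.png

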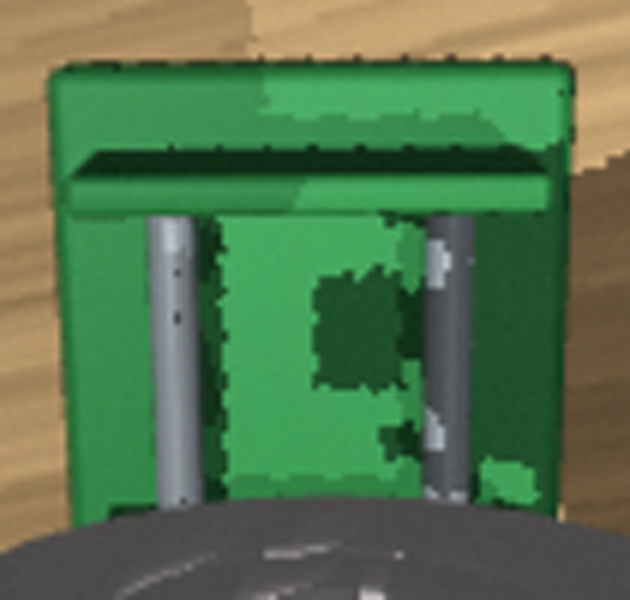

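```bash
sed -i 's/^CR=.*/CR=np.array([.5415,.2463]);CPSI=-.205/' h.py
python3 - <<'E'
from h import *
from rig import *
s=get_state();print(s['ee_pos'])
plan(s,target(CPSI,0,-1),[*CR,.115],7)
E
```

```text
[0.5458 0.2418 0.2654]
row x7: [-0.0008 -0.0004 -0.0003] [-0.048  2.148 -0.078]
```

Request:
move_arm([
  [[-0.003,-0.0015,-0.001,-0.17,0.5,-0.25,3],[-0.003,-0.0015,-0.001,-0.17,1.5,-0.3,3],[0,0,0,0,2.2,0,3],[0,0,0,0,2.2,0,3],[0,0,0,0,2.2,0,3],[0,0,0,0,2.2,0,3],[0,0,0,0,2.2,0,3],[0,0,0,0,2,0,3],[0,0,0,0,0,0,3],[0,0,0,0,0,0,3]],
])

```text
t: 10.65
ee_pos: [0.5402, 0.2463, 0.1142]
orientation: [-0.448, 0.549, -0.548, 0.445]
contact_force: [0.2, 0.1, -1.5]
finger_gap: 0.0386
```

Run:
```python
from h import *
from rig import *
s=get_state();print(s['ee_pos'],s['joints'],s['finger_gap'])
for n in["wrist","scene","side"]:
  c=camera(n);cv2.imwrite(f"pics/{n}8.png",c["color"][:,:,::-1])
np.savez("w8.npz",p=s['ee_pos'],q=s['orientation'])
plan(s,target(CPSI,0,-1),[*CR,.08],1)
a=cv2.imread("pics/scene8.png")[200:300,310:420];b=cv2.imread("pics/side8.png")[220:330,170:260]
r=lambda i,w:cv2.resize(i,(w,550),interpolation=cv2.INTER_CUBIC)
cv2.imwrite("pics/c8.png",np.hstack([r(a,420),r(b,370)]))
W=wcam(s['ee_pos'],s['orientation']);q=[*CR,CPSI]
for L in[(60,55,12),(60,-55,12),(35,46,52),(35,-46,52)]:print(L,proj(W,loc2w(q,np.array(L)/1e3))[0].round(1))
```

```text
[0.5402 0.2463 0.1142] [0.2396 0.673  1.6223 0.0002 0.85   2.0148] 0.038634896076276175
row x1: [0.0035 0.0005 0.0015] [-0.034  3.422  0.134]
(60, 55, 12) [204.4 137. ]
(60, -55, 12) [353.4 137. ]
(35, 46, 52) [206.8 183.7]
(35, -46, 52) [351.  183.7]
```

View pics/wrist8.png

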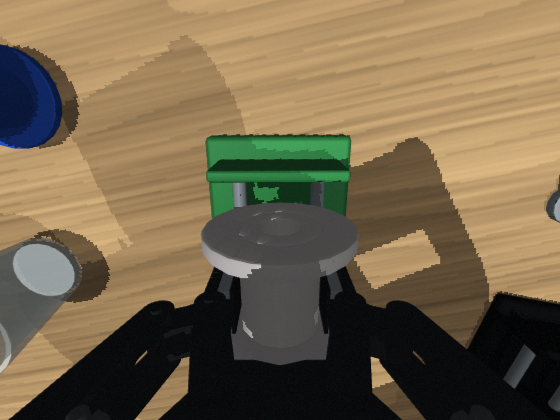

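View pics/c8.png

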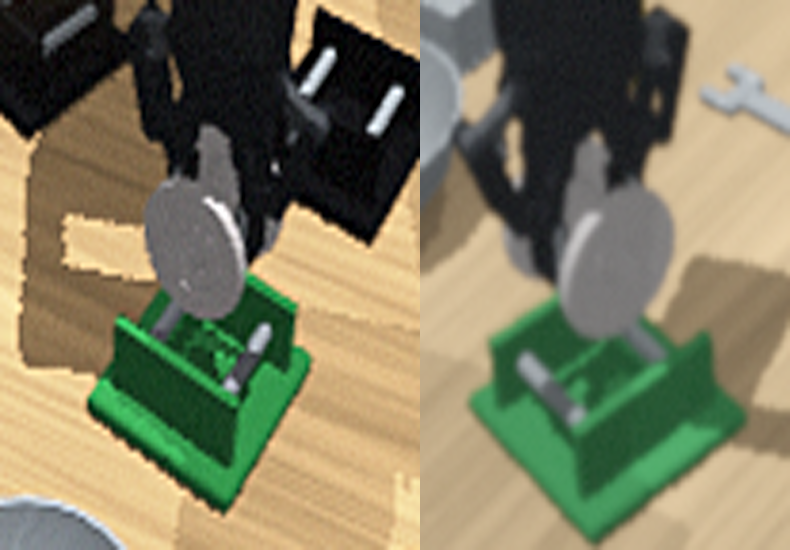

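Request:
move_arm([
  [[0.0035,0,0.0015,-0.03,0.2,0.12,3],[0,0,0,0,0.5,0,3],[0,0,0,0,0.6,0,3],[0,0,0,0,0.6,0,3],[0,0,0,0,0.6,0,3],[0,0,0,0,0.5,0,3],[0,0,0,0,0.4,0,3],[0,0,0,0,0.2,0,3],[0,0,0,0,0,0,3],[0,0,0,0,0,0,3]],
])

```text
t: 11.63
ee_pos: [0.5424, 0.2464, 0.0792]
orientation: [0.445, -0.548, 0.549, -0.447]
contact_force: [0.9, 0.1, -1.8]
finger_gap: 0.0383
```

Run:
```python
from h import *
from rig import *
s=get_state();print(s['ee_pos'],s['contact_force'],s['moment'],s['finger_gap'])
for n in["wrist","scene","side"]:
  c=camera(n);cv2.imwrite(f"pics/{n}9.png",c["color"][:,:,::-1])
plan(s,target(CPSI,0,-1),[*CR,.0635],1)
a=cv2.imread("pics/scene9.png")[200:300,310:420];b=cv2.imread("pics/side9.png")[240:330,170:260]
r=lambda i,w:cv2.resize(i,(w,550),interpolation=cv2.INTER_CUBIC)
cv2.imwrite("pics/c9.png",np.hstack([r(a,420),r(b,370)]))
```

```text
[0.5424 0.2464 0.0792] [ 0.8856  0.0533 -1.7731] [-0.0376 -0.0124 -0.0053] 0.038343845102147354
row x1: [-0.0027  0.0003 -0.0012] [ 0.026  1.569 -0.09 ]
```

View pics/wrist9.png

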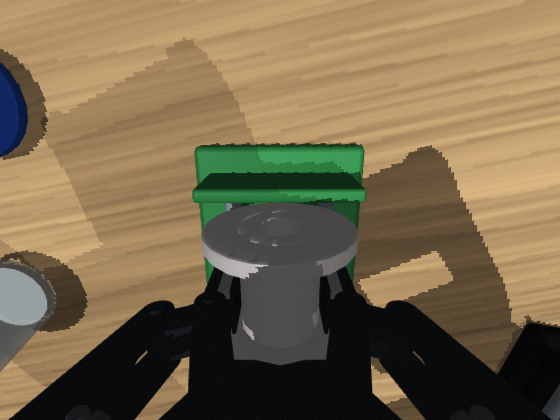

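View pics/c9.png

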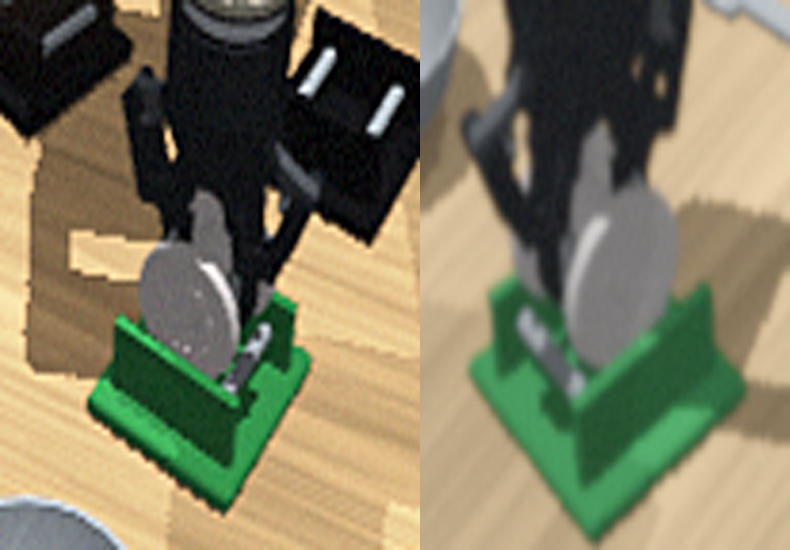

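Request:
move_arm([
  [[-0.001,0,0,0.02,0.2,-0.05,3],[0,0,0,0,0.2,0,3],[0,0,0,0,0.2,0,3],[0,0,0,0,0.2,0,3],[0,0,0,0,0.2,0,3],[0,0,0,0,0.2,0,3],[0,0,0,0,0.1,0,3],[0,0,0,0,0,0,3],[0,0,0,0,0,0,3],[0,0,0,0,0,0,3]],
])

```text
t: 12.62
ee_pos: [0.542, 0.2465, 0.0667]
orientation: [0.445, -0.548, 0.549, -0.447]
contact_force: [-0.5, 0.4, 3.3]
finger_gap: 0.0384
```

Run:
```python
from h import *
from rig import *
s=get_state();print(s['ee_pos'],s['contact_force'],s['moment'],s['finger_gap'])
plan(s,target(CPSI,0,-1),[*CR,.0635],1)
```

```text
[0.542  0.2465 0.0667] [-0.4792  0.3846  3.2556] [0.0238 0.1605 0.0026] 0.03839732686526787
row x1: [-0.0023  0.0003 -0.0017] [ 0.026  0.325 -0.047]
```

Request:
move_arm([
  [[0,0,0,0,0.05,0,3],[0,0,0,0,0.05,0,3],[0,0,0,0,0.05,0,3],[0,0,0,0,0,0,3],[0,0,0,0,0,0,3],[0,0,0,0,0,0,3],[0,0,0,0,0,0,3],[0,0,0,0,0,0,3],[0,0,0,0,0,0,3],[0,0,0,0,0,0,3]],
])

```text
t: 13.45
ee_pos: [0.5421, 0.2465, 0.0665]
orientation: [0.445, -0.548, 0.549, -0.447]
contact_force: [-2.0, 1.3, 10.2]
finger_gap: 0.0387
```

Run:
```python
from h import *
from rig import *
s=get_state();print(s['ee_pos'],s['contact_force'],s['moment'],s['finger_gap'])
for n in["wrist","scene","side"]:
  c=camera(n);cv2.imwrite(f"pics/{n}10.png",c["color"][:,:,::-1])
a=cv2.imread("pics/scene10.png")[200:300,310:420];b=cv2.imread("pics/side10.png")[240:330,170:260]
r=lambda i,w:cv2.resize(i,(w,550),interpolation=cv2.INTER_CUBIC)
cv2.imwrite("pics/c10.png",np.hstack([r(a,420),r(b,370)]))
```

```text
[0.5421 0.2465 0.0665] [-1.9527  1.2632 10.2186] [-0.1624  0.4787  0.01  ] 0.038741437269234756
```

View pics/c10.png

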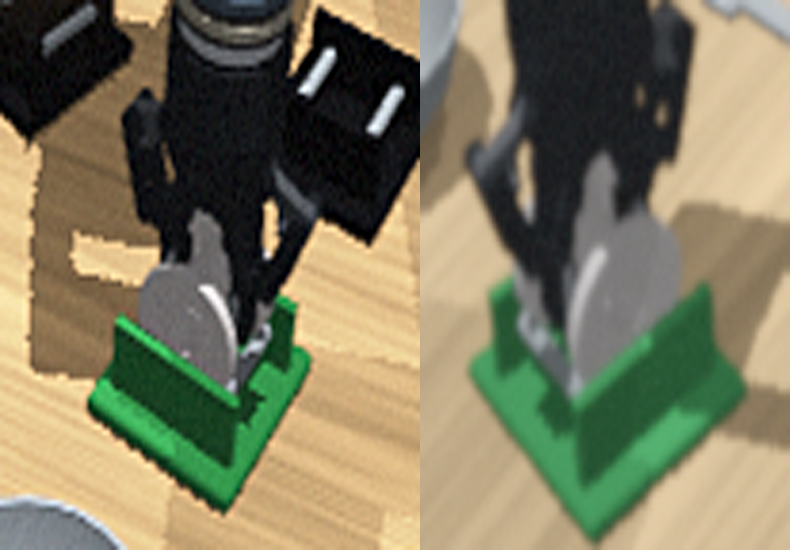

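View pics/wrist10.png

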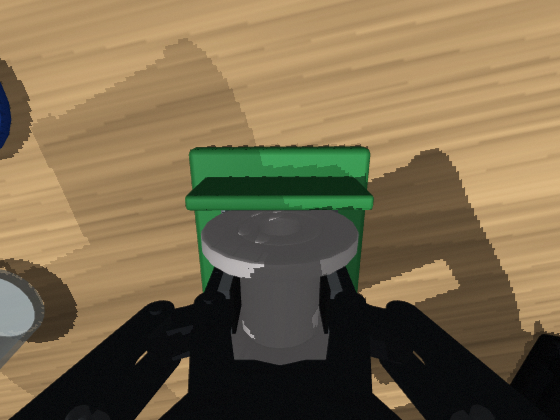

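Request:
move_arm([
  [[0,0,0,0,-0.1,0,3],[0,0,0,-0.1,0,-0.05,3],[0,0,0,-0.1,0,-0.05,3],[0,0,0,0,0,0,3],[0,0,0,0,0,0,3],[0,0,0,0,0,0,3],[0,0,0,0,0,0,3],[0,0,0,0,0,0,3],[0,0,0,0,0,0,3],[0,0,0,0,0,0,3]],
])

```text
t: 14.43
ee_pos: [0.542, 0.2469, 0.0665]
orientation: [0.446, -0.547, 0.549, -0.447]
contact_force: [-0.9, -5.4, 6.3]
finger_gap: 0.0388
```

Run:
```python
from h import *
from rig import *
s=get_state();print(s['ee_pos'],s['contact_force'],s['moment'],s['finger_gap'],Rz(-CPSI)@s['contact_force'],Rz(-CPSI)@s['moment'])
```

```text
[0.542  0.2469 0.0665] [-0.8732 -5.43    6.3   ] [-0.9343  0.1124 -0.0628] 0.038799016446547124 [ 0.2504 -5.4941  6.3   ] [-0.9376 -0.0801 -0.0628]
```

Request:
move_arm([
  [[0,0,0,0.08,0,0,3],[0,0,0,0.07,0,0,3],[0,0,0,0,0,0,3],[0,0,0,0,0,0,3],[0,0,0,0,0,0,3],[0,0,0,0,0,0,3],[0,0,0,0,0,0,3],[0,0,0,0,0,0,3],[0,0,0,0,0,0,3],[0,0,0,0,0,0,3]],
])

```text
t: 15.27
ee_pos: [0.5421, 0.2468, 0.0666]
orientation: [0.445, -0.548, 0.549, -0.448]
contact_force: [0.0, -1.6, 5.9]
finger_gap: 0.0384
```

Run:
```python
from h import *
from rig import *
s=get_state();print(s['ee_pos'],s['contact_force'],s['moment'],s['finger_gap'],Rz(-CPSI)@s['contact_force'],Rz(-CPSI)@s['moment'])
```

```text
[0.5421 0.2468 0.0666] [ 0.0112 -1.5531  5.9097] [-0.2321  0.0824 -0.0525] 0.038407259269202576 [ 0.3272 -1.5183  5.9097] [-0.244   0.0334 -0.0525]
```

Forces are now nearly balanced and the roller is seated on both bars. I'll open the gripper in stages.

Request:
move_arm([
  [[0,0,0,0,0,0,4.2],[0,0,0,0,0,0,4.6],[0,0,0,0,0,0,5],[0,0,0,0,0,0,6],[0,0,0,0,0,0,7],[0,0,0,0,0,0,8],[0,0,0,0,0,0,8.5],[0,0,0,0,0,0,8.5],[0,0,0,0,0,0,8.5],[0,0,0,0,0,0,8.5]],
])

```text
t: 16.1
ee_pos: [0.541, 0.247, 0.0658]
orientation: [0.446, -0.548, 0.549, -0.447]
contact_force: [0.5, 0.2, -0.3]
finger_gap: 0.0849
```

Run:
```python
from h import *
from rig import *
s=get_state();print(s['ee_pos'],s['contact_force'],s['moment'],s['finger_gap'])
c=camera("wrist");cv2.imwrite("pics/w11.png",c["color"][:,:,::-1])
```

```text
[0.541  0.247  0.0658] [ 0.4991  0.2011 -0.326 ] [ 0.0505 -0.0035  0.0669] 0.08485507770292386
```

View pics/w11.png

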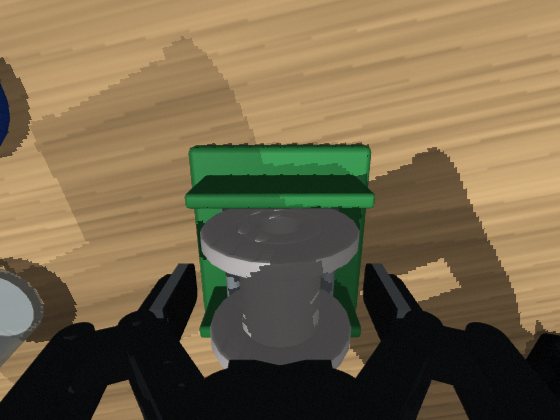

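The roller is released: the flange fills x 201–358, centred between the pads at 196 and 365. I'll retreat straight up.

Request:
move_arm([
  [[0,0,0,0,-0.3,0,8.5],[0,0,0,0,-0.7,0,8.5],[0,0,0,0,-1,0,8.5],[0,0,0,0,-1.5,0,8.5],[0,0,0,0,-2,0,8.5],[0,0,0,0,-2.5,0,8.5],[0,0,0,0,-2.5,0,8.5],[0,0,0,0,-2.5,0,8.5],[0,0,0,0,-2,0,8.5],[0,0,0,0,-1,0,8.5]],
])

```text
t: 16.98
ee_pos: [0.542, 0.2473, 0.2301]
orientation: [0.443, -0.547, 0.55, -0.449]
contact_force: [-1.0, -0.1, -0.2]
finger_gap: 0.0852
```

Request:
move_arm([
  [[0,0,0,0,-1,-1,8.5],[0,0,0,0,-1,-2,8.5],[0,0,0,0,-1,-2,8.5],[0,0,0,0,-1,-2,8.5],[0,0,0,0,0,-2,8.5],[0,0,0,0,0,-1,8.5],[0,0,0,0,0,0,8.5],[0,0,0,0,0,0,8.5],[0,0,0,0,0,0,8.5],[0,0,0,0,0,0,8.5]],
])

```text
t: 17.82
ee_pos: [0.4437, 0.267, 0.2653]
orientation: [0.445, -0.548, 0.549, -0.447]
contact_force: [-0.5, 0.2, 0.2]
finger_gap: 0.0849
```

Run:
```python
from h import *
from rig import *
s=get_state();print(s['ee_pos'],s['contact_force'],s['moment'],s['finger_gap'])
for n in["wrist","scene","side"]:
  c=camera(n);cv2.imwrite(f"pics/{n}12.png",c["color"][:,:,::-1])
a=cv2.imread("pics/scene12.png")[215:300,320:405];b=cv2.imread("pics/side12.png")[245:330,170:255]
r=lambda i,w:cv2.resize(i,(w,400),interpolation=cv2.INTER_CUBIC)
cv2.imwrite("pics/c12.png",np.hstack([r(a,400),r(b,400)]))
W=wcam(s['ee_pos'],s['orientation']);q=[*CR,CPSI]
for k in(-30,-22,22,30):print(k,proj(W,loc2w(q,np.array((k,0,60))/1e3)),proj(SC,loc2w(q,np.array((k,0,60))/1e3)),proj(SD,loc2w(q,np.array((k,0,60))/1e3)))
```

```text
[0.4437 0.267  0.2653] [-0.5233  0.1943  0.2436] [-0.0402 -0.01    0.0289] 0.08486667015040429
-30 [[280.068  119.3923]] [[369.8196 247.2539]] [[221.0755 290.3488]]
-22 [[280.0684 111.4843]] [[368.259 248.893]] [[218.893  288.5728]]
22 [[280.0709  65.5444]] [[359.424  258.1719]] [[207.2789 279.1215]]
30 [[280.0714  56.718 ]] [[357.7704 259.9086]] [[205.2353 277.4585]]
```

View pics/c12.png

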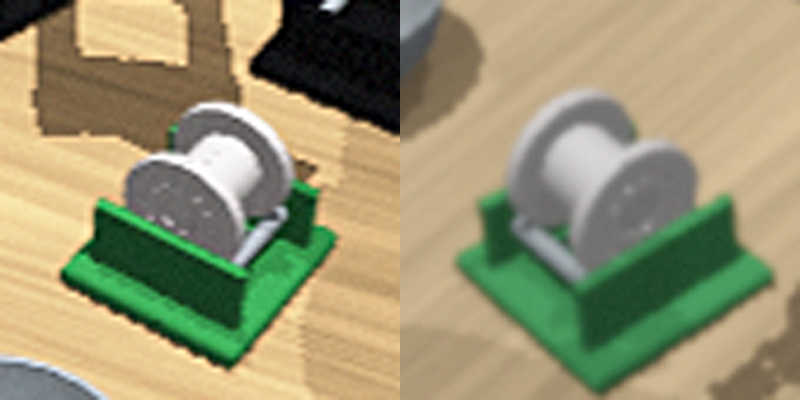

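View pics/wrist12.png

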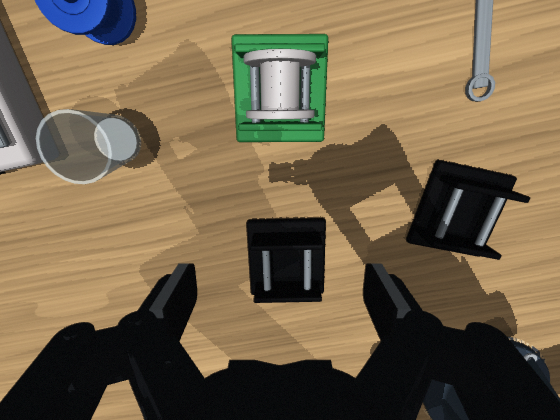

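View pics/scene12.png

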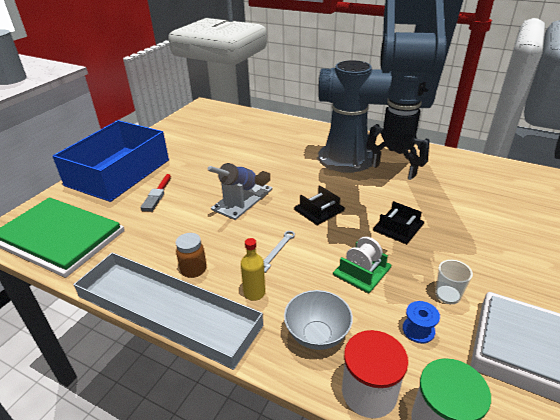

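The roller lies level between the cheeks, at wrist (280,88). It is centred on the bars and aligned with them. The other objects are at the same pixels as at the start, and the arm is clear.

```bash
python3 -c "
from rig import *
s=get_state();print(abs(s['qvel']).max(),s['contact_force']);print(sign_off())"
```

```text
0.004506405593238473 [-0.12736277  0.44577377 -0.96332055]
the job is handed in; nothing more can be done
None
```

I slid the white roller up and off the open end of the shaft, about 110 mm along it. I then carried it over to the green cradle and lowered it level onto the two bars while still held. After opening the fingers I backed off upwards and handed the job in at about 18 s; `sign_off` reported no verdict.

**Last checks:** the pictures from all three cameras show the roller level between the cheeks, centred on the bars and in line with them. The bystanders look unmoved in the scene view. The arm was at rest and clear, with only noise-level force (about 1 N or less).

**What disagreed:**
- **Seating height:** the tool stopped at 66.5 mm where I expected about 63.5 mm. I put this down to the roller sitting about 3 mm deeper in the fingers than I had worked out.
- **Side force:** there was up to about 5 N of sideways force while seating. I eased it to about 1.5 N before letting go.
- **Wrist camera:** its sideways offset seemed about 1.5 mm out compared with the fingers, so I corrected for that.

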